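Draw the dropped register pin of an assembly jig up to keeper height and hold it

TASK

Two of the three steel register pins in the wooden jig stand raised on their fork keepers; the third has dropped fully down in its bore because its keeper is swung aside. Grip the dropped pin by its knob and draw it straight up, without levering it against its bore or pulling it right out, until it stands about 6 mm higher than the other two, so that I can swing its keeper into its groove. Finish while still holding it there, steady and upright in its bore, and leave the other two pins standing on their keepers.

Things in the scene. Friction and masses are not known exactly. Their poses are not given: they have to be found in the camera images.
- jig: plywood board 190 x 360 x 12 mm fixed to the bench, with a row along its y axis of three hardwood blocks 60 x 60 x 90 mm, 100 mm apart, tops 102 mm above the bench, each with a vertical blind bore 17 mm wide, 80 mm deep, in its centre. Small wood scraps lie on the board beside the blocks. Origin: centre of its underside, on the bench, z up.
- bore_left (a point): centre of the bore's mouth on top of the left (jig's +y) block. A fork keeper of aluminium, 6 mm thick, sits on each block, on a screw 23 mm to the jig's +x side of the bore. Two are swung in and carry their pins by the groove; the third is swung away over the jig's +x side, its pin down: which block varies. Keepers do not move.
- bore_mid (a point): centre of the bore's mouth on top of the middle block. A fork keeper of aluminium, 6 mm thick, sits on each block, on a screw 23 mm to the jig's +x side of the bore. Two are swung in and carry their pins by the groove; the third is swung away over the jig's +x side, its pin down: which block varies. Keepers do not move.
- bore_right (a point): centre of the bore's mouth on top of the right (jig's -y) block. A fork keeper of aluminium, 6 mm thick, sits on each block, on a screw 23 mm to the jig's +x side of the bore. Two are swung in and carry their pins by the groove; the third is swung away over the jig's +x side, its pin down: which block varies. Keepers do not move.
- pin_1: loose steel pin in one of the bores (which varies); the three are alike: 120 mm long, 0.3 kg, origin at the centre of the foot, z up along the axis. From the foot: shank 16 mm thick, groove 10 mm thick from 40 to 60 mm, shank to 90, round knob 28 mm thick from 90 to 120 (grip here). Fully down: origin 22 mm above the bench, knob starts 10 mm above the block. On its keeper: origin at 48 mm.
- pin_2: loose steel pin in one of the bores (which varies); the three are alike: 120 mm long, 0.3 kg, origin at the centre of the foot, z up along the axis. From the foot: shank 16 mm thick, groove 10 mm thick from 40 to 60 mm, shank to 90, round knob 28 mm thick from 90 to 120 (grip here). Fully down: origin 22 mm above the bench, knob starts 10 mm above the block. On its keeper: origin at 48 mm.
- pin_3: loose steel pin in one of the bores (which varies); the three are alike: 120 mm long, 0.3 kg, origin at the centre of the foot, z up along the axis. From the foot: shank 16 mm thick, groove 10 mm thick from 40 to 60 mm, shank to 90, round knob 28 mm thick from 90 to 120 (grip here). Fully down: origin 22 mm above the bench, knob starts 10 mm above the block. On its keeper: origin at 48 mm.
Things that resemble listed ones, but are neither listed nor needed, are in the scene too. Leave any yellow look-alike of the pin_2 alone. Leave any purple look-alike of the pin_3 alone.

How it is judged:
By the outcome, as a careful person would: the job done as asked, in the order asked, and still so for the second after the job is handed in, while the arm keeps its last pose, push and grip.
It also fails if it takes over 32 s, if anything falls off the work surface, if the arm or the gripper's body presses on something with over 40 N, if the wrist force passes 120 N, or if a joint passes its speed limit or range.

ROBOT

A 6-joint arm with a two-finger parallel gripper is mounted at the origin on the work surface. World frame = base frame: x ahead of the robot, y to its left, z up, the work surface at z = 0. Lengths are in m, angles in rad, forces in N, time in s.
With the tool pointing down it reaches from about 0.25 to 0.775 m from the base axis. Payload 4 kg.
Tool frame: the origin (TCP) lies between the finger pads; the fingertips stand 14 mm ahead of it and the grasp point (between the pads) lies 5 mm behind it (nose_length is the distance from the TCP to the fingertips, in m); z points along the fingers, y is the line along which they close (so a half turn about z gives the same grasp; the last joint's range is limited). The gripper opens to 94 mm and grips with 3 to 60 N. Pads are 16 mm wide; open, the fingers measure 119 mm over their backs; the gripper's body (75 mm by 177 mm) begins 78 mm behind the grasp point.
Start: joints at [-1.393, 0.087, 1.371, -0, 1.684, -0.103], TCP at [0.152, -0.528, 0.22] pointing down, gripper open.
Joint ranges: [-3.1, 3.1], [-0.76, 2.03], [0.27, 2.55], [-1.08, 4.22], [0.17, 2.65], [-2.57, 2.57]. Speed limits (rad/s): [2.79, 2.79, 3.14, 3.14, 3.14, 3.14].

INTERFACE

Orientations are given as [roll, pitch, yaw] about the fixed x, y, z axes, in that order (R = Rz(yaw) Ry(pitch) Rx(roll)).
In Python, from bench import * gives the robot as it stands.
- The arm moves only by the tool move_arm, never from a script. Its argument "steps" is one flat list of numbers, 7 for each row, row after row: the turn, a rotation vector about the world's x, y, z in rad, then the shift along the world's x, y, z in m, then the opening, from 0 (shut) to 1 (fully open). A call has 1 to 12 rows; each row is the pose to reach, as a shift and turn from the pose commanded when the call began; what a row does not reach only later rows make up. A row lasts 1/10 s, in which the tool goes at most 50 mm and 8.59 degrees, less where a joint would pass 70% of its speed; a pose out of reach is approached as far as the arm can. A call with a gripper value outside its range is refused whole. The fingers move at their own pace and stop on an object; the grip force is fixed at half the most. Time passes only in rows, so rows that repeat a pose let the fingers close. It gives the time, the measured TCP pose, the force, the opening and the grip force at its end, in the units of the state.
- get_obs(): the state, without advancing time (a new reading comes with each control period).
- snapshot(name): name is "side" or "top" or "wrist"; returns (picture, depth): 420x560x3 uint8, red, green, blue; 420x560 float32, m along the optical axis (not along the pixel's ray), 0 where there is no reading.
- camera_model(name): a dict with "fx", "fy", "cx", "cy" (pixels), "rvec" (rotation vector, rad) and "tvec" (3), from world to camera coordinates, as OpenCV has them. Camera axes: x right, y down, z forward; pixel columns grow to the right and rows downward; lengths in m; the calibration is good to about 2 mm. A picture is of the moment at which its call begins: read the wrist's pose just before it. camera_model takes no time and is no camera call; for the wrist camera it gives the pose at the moment of the call.
- close_job(): hands the job in; it is judged then, once.
Trained networks look in the newest picture that a camera, given by its name, has taken for a name from the list of things; names that differ only in an ending like _2 or _b are one class to them, and where a whole thing is asked for, a point or a joint stands for the part that bears it (a point fixed in the world has none). Each returns a list of dicts, best first, with "score" (0 to 1); they miss things now and then, are a little off and sometimes report something else, mostly with a low value. They report only what shows in the picture. A call takes as long as a camera call. They do not tell look-alikes from the thing itself.
- silhouettes(camera, target): "pixels" (420x560 bool, what is visible of it) and "uv" ([column, row] in pixels, amid what is visible of it).
- spot_point(camera, target): "uv" ([column, row] in pixels: a listed point, or the origin of a listed thing).
The state is a dict: "time": time; "joint_positions": joint angles; "qvel": joint speeds; "joint_torque": joint torques, N m; "tool_pos": TCP position; "ee_rot": TCP orientation; "wrist_force": force on the tool from outside, world axes, zero at the start; "wrist_torque": the same for the moment, N m; "width": finger opening in m; "finger_force": force on a finger pad.
Only numpy, scipy, OpenCV 4.12 (cv2) and the standard library are available. Lean on these libraries where they do the work, as an engineer would, in place of code of your own. Each camera call takes 0.05 s, during which the arm holds its last target. There are 200 camera calls.

## Working session

There is one attempt and no reset: what is moved stays moved. The work goes in short steps, Python scripts to look and compute and a tool call to move; the robot and the scene stay as the last step left them, time stands still between calls to the robot, and variables do not carry over. Pictures are saved under pics/ and viewed, at most 10 in all, crops included, and the job is handed in when it is done.

Besides the shell and the picture viewer there is one more tool, called after "Emit:" as name(argument=value, ...) on one line, values as JSON. move_arm: Moves the arm, as the interface text tells. Its arguments: {"type":"object","properties":{"steps":{"type":"array"}},"required":["steps"]}

```bash
mkdir -p pics; cat > h.py <<'E'
from bench import *
import numpy as np, cv2
def cam(n):
    m=camera_model(n);R=cv2.Rodrigues(np.array(m["rvec"],float))[0];return m,R,np.array(m["tvec"],float).ravel()
def cloud(n,d):
    m,R,t=cam(n);v,u=np.mgrid[:d.shape[0],:d.shape[1]]
    P=np.stack([(u-m["cx"])/m["fx"]*d,(v-m["cy"])/m["fy"]*d,d],-1)
    return (P-t)@R
def save(p,f): cv2.imwrite(f,cv2.cvtColor(p,cv2.COLOR_RGB2BGR))
E
python3 - <<'E'
from h import *
np.set_printoptions(precision=4,suppress=True)
ims=[]
for n in ("top","side"):
    p,d=snapshot(n);W=cloud(n,d);np.save(n+".npy",W);save(p,f"pics/{n}.png")
    for k in ("bore_left","bore_mid","bore_right"):
        for r in spot_point(n,k)[:2]:
            u,v=np.round(r["uv"]).astype(int);print(n,k,r["score"],u,v,W[v,u])
    for r in silhouettes(n,"pin_1"):
        m=r["pixels"]&(d>0);Q=W[m];zt=Q[:,2].max();T=Q[Q[:,2]>np.percentile(Q[:,2],90)-.003]
        print(n,"pin",round(r["score"],2),r["uv"],m.sum(),Q.min(0),Q.max(0),T.mean(0))
E
```

```text
top bore_left 0.81 187 159 [0.5582 0.1547 0.1196]
top bore_left 0.31 241 196 [0.5065 0.0574 0.1045]
top bore_mid 0.88 236 183 [0.514  0.0624 0.1609]
top bore_right 0.69 285 210 [ 0.4818 -0.0195  0.143 ]
top pin 0.82 [213.2, 297.0] 282 [ 0.3145  0.0707 -0.0017] [0.3451 0.1161 0.1248] [0.3305 0.0843 0.1215]
top pin 0.8 [289.3, 204.3] 269 [ 0.4774 -0.0389  0.1021] [ 0.5129 -0.0118  0.1469] [ 0.4912 -0.026   0.1435]
top pin 0.7 [395.0, 186.9] 411 [ 0.5447 -0.256  -0.0008] [ 0.6122 -0.1967  0.1242] [ 0.5582 -0.2105  0.1212]
top pin 0.66 [177.0, 147.8] 372 [0.547  0.1476 0.0096] [0.6265 0.218  0.1723] [0.5606 0.1614 0.1691]
top pin 0.6 [236.3, 177.6] 296 [0.512  0.0547 0.0876] [0.5481 0.09   0.1727] [0.5253 0.0678 0.1691]
side bore_left 0.76 320 168 [0.5593 0.1532 0.1067]
side bore_mid 0.95 308 193 [0.5271 0.0536 0.1051]
side bore_right 0.87 289 219 [ 0.4884 -0.0345  0.1059]
side pin 0.97 [209.0, 193.7] 540 [ 0.2711  0.0665 -0.0031] [0.3448 0.3168 0.1203] [0.3312 0.0806 0.1185]
side pin 0.82 [319.2, 151.8] 321 [ 0.548   0.1442 -0.0019] [0.6105 0.4394 0.168 ] [0.5609 0.1568 0.1659]
side pin 0.79 [339.9, 303.9] 1032 [ 0.5447 -0.2271 -0.0031] [ 0.6064 -0.0684  0.1204] [ 0.558  -0.2142  0.1185]
side pin 0.75 [310.1, 169.3] 317 [0.513  0.0511 0.11  ] [0.5379 0.0773 0.1679] [0.5262 0.0618 0.166 ]
side pin 0.66 [287.1, 207.4] 369 [ 0.478  -0.043   0.0983] [ 0.5052 -0.0164  0.1421] [ 0.4916 -0.0303  0.1406]
```

View pics/top.png

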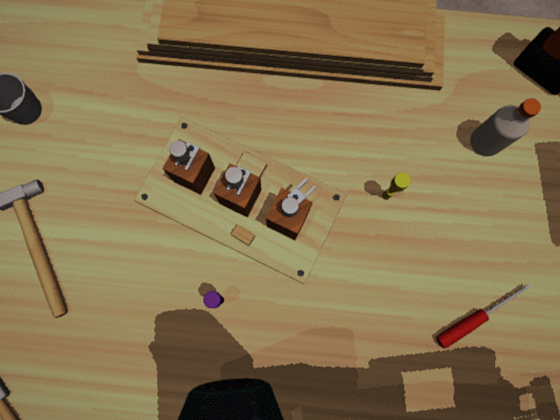

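View pics/side.png

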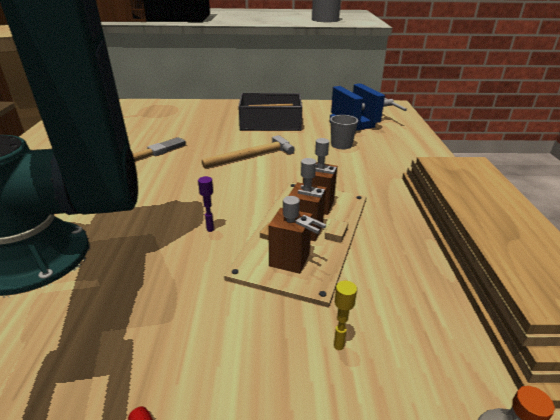

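The side and top views agree. The right block's pin is the dropped one: its top is at about 0.141 m, against 0.167 m for the other two, and it shows at top (290,205) and side (290,207). The yellow and purple look-alikes stand on the bench. I'll grip along the row axis, since the keeper sits on the +x side.

```bash
python3 - <<'E'
from h import *
from scipy.spatial.transform import Rotation as Ro
o=get_obs();print(o["tool_pos"],o["ee_rot"],o["time"],o["width"])
R=Ro.from_euler("xyz",o["ee_rot"]).as_matrix();print(R.round(3))
y=np.array([.0346,.0935]);a=np.arctan2(y[1],y[0]);b=np.arctan2(R[1,1],R[0,1])
print(a,b,(a-b+np.pi/2)%np.pi-np.pi/2)
E
```

```text
[ 0.15242182 -0.5284583   0.21948203] [3.14156187e+00 4.53673180e-06 2.80853346e-01] 0.5 0.09471860902812586
[[ 0.961  0.277  0.   ]
 [ 0.277 -0.961 -0.   ]
 [-0.     0.    -1.   ]]
1.2163693718678399 -1.289942980472182 -0.6352803012497716
```

Emit:
move_arm(steps=[0,0,-0.1,0.03,0.045,0.01,1,0,0,-0.2,0.06,0.09,0.02,1,0,0,-0.3,0.09,0.134,0.02,1,0,0,-0.4,0.12,0.178,0.02,1,0,0,-0.5,0.15,0.222,0.02,1,0,0,-0.6,0.18,0.266,0.02,1,0,0,-0.635,0.21,0.31,0.02,1,0,0,-0.635,0.24,0.354,0.02,1,0,0,-0.635,0.27,0.398,0.02,1,0,0,-0.635,0.3,0.442,0.02,1,0,0,-0.635,0.325,0.48,0.02,1,0,0,-0.635,0.339,0.5,0.02,1])

```text
time: 1.7
tool_pos: [0.489, -0.0312, 0.2399]
ee_rot: [3.141, -0.001, -0.354]
wrist_force: [0.7, -0.8, 0.2]
width: 0.0938
finger_force: 0.0
```

```bash
cat > m.py <<'E'
from h import *
import sys
np.set_printoptions(precision=4,suppress=True)
o=get_obs();print(o["time"],o["tool_pos"],o["ee_rot"],o["wrist_force"])
n=sys.argv[1];p,d=snapshot(n);W=cloud(n,d);save(p,f"pics/{n}{sys.argv[2]}.png");np.savez("w.npz",W=W,p=p)
for r in silhouettes(n,"pin_1"):
    m=r["pixels"]&(d>0);Q=W[m];zt=np.percentile(Q[:,2],95);T=Q[abs(Q[:,2]-zt)<.004]
    c,rad=cv2.minEnclosingCircle(T[:,:2].astype(np.float32))
    print(round(r["score"],2),r["uv"],m.sum(),zt,T.mean(0),"circle",c,rad)
E
python3 m.py wrist 1
```

```text
1.7 [ 0.489  -0.0312  0.2399] [ 3.1414 -0.0011 -0.3539] [ 0.6994 -0.7618  0.2283]
0.84 [26.2, 217.4] 1909 0.16893201692099016 [0.5604 0.1644 0.168 ] circle (0.561056911945343, 0.16714610159397125) 0.014237664639949799
0.79 [443.8, 64.9] 1870 0.1185388632283098 [ 0.5626 -0.2026  0.1175] circle (0.5624783039093018, -0.20296518504619598) 0.013891421258449554
0.73 [148.4, 216.9] 1562 0.1683410020376807 [0.528  0.0732 0.1673] circle (0.5275732278823853, 0.07386162877082825) 0.013969416730105877
0.68 [268.3, 213.2] 956 0.14187222710217234 [ 0.4944 -0.0197  0.1408] circle (0.4940410256385803, -0.01941724307835102) 0.013898522593080997
0.55 [231.6, 373.7] 1022 0.12035645054227175 [0.3331 0.0888 0.1194] circle (0.33208167552948, 0.088894322514534) 0.014459111727774143
0.18 [199.1, 172.7] 36751 0.10223392849206256 [0.5251 0.0673 0.1016] circle (0.531724214553833, 0.07292556017637253) 0.13335280120372772
```

View pics/wrist1.png

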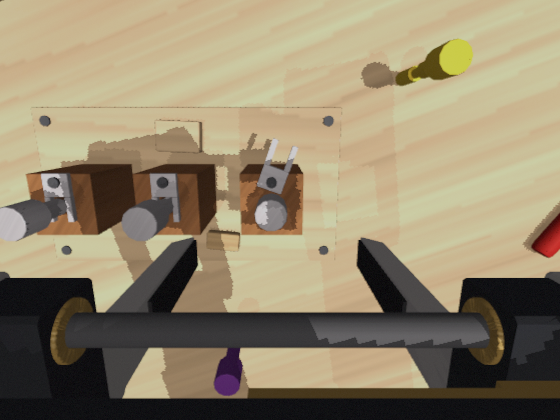

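The wrist view shows the right pin at (270,213) with its keeper swung away and the fork pointing up. The arm was still settling for that picture, so I'll remeasure.

```bash
sed -i 's/^n=sys.*snapshot(n);W=/n=sys.argv[1];C=cam(n)\np,d=snapshot(n);cam=None\nimport h;h.cam=lambda _:C\nW=/' m.py; python3 m.py wrist 2; python3 -c "
from h import *
from numpy import *
Z=load('w.npz');W=Z['W']
# block top of right block: z 0.099..0.104 near pin
ex=array([.938,-.347]);ey=array([.347,.938])
P=W.reshape(-1,3);q=(P[:,:2]-array([.491,-.028]));a=q@ex;b=q@ey
m=(abs(a)<.05)&(abs(b)<.045)&(abs(P[:,2]-.102)<.003)
print(m.sum(),percentile(a[m],[1,99]),percentile(b[m],[1,50,99]),median(P[m,2]))
print(get_obs()['tool_pos'])"
```

```text
1.8 [ 0.49   -0.0283  0.239 ] [-3.1394  0.0007 -0.3459] [ 0.5824 -1.1354  0.0737]
0.97 [232.7, 373.6] 1087 0.12066990697447823 [0.331  0.0827 0.1197] circle (0.33025601506233215, 0.083404541015625) 0.014341410249471664
0.87 [446.4, 64.7] 2040 0.12033543638567444 [ 0.5581 -0.2107  0.1193] circle (0.5581306219100952, -0.21126680076122284) 0.014253462664783001
0.86 [30.1, 214.5] 2042 0.16833353113097269 [0.5593 0.1579 0.1674] circle (0.5599761605262756, 0.16019107401371002) 0.014271620661020279
0.69 [273.7, 212.4] 965 0.1426492368900482 [ 0.4914 -0.0268  0.1416] circle (0.4908495545387268, -0.026796597987413406) 0.013830667361617088
2408 [-0.03029621  0.02899881] [-0.02840158  0.00443242  0.03094136] 0.1017161922056962
[ 0.4882703  -0.03235064  0.23922405]
```

Emit:
move_arm(steps=[0,0,0,0,0,-0.03,1,0,0,0,0,0,-0.06,1,0,0,0,0,0,-0.078,1,0,0,0,0,0,-0.078,1,0,0,0,0,0,-0.078,1])

```text
time: 2.4
tool_pos: [0.4879, -0.0345, 0.1621]
ee_rot: [3.141, -0.0, -0.356]
wrist_force: [0.1, -0.3, -0.4]
width: 0.0938
finger_force: 0.0
```

```bash
python3 - <<'E'
from h import *
for i in range(4):
    o=get_obs();print(o["time"],o["tool_pos"],o["ee_rot"],o["qvel"].round(3) if hasattr(o["qvel"],"round") else o["qvel"]);snapshot("side")
E
python3 m.py wrist 3
```

```text
2.4 [ 0.48786124 -0.03451148  0.16211171] [ 3.14129933e+00 -4.58949799e-04 -3.56373829e-01] [ 0.01  -0.009 -0.038  0.002 -0.004  0.002]
2.45 [ 0.48853607 -0.0344099   0.16300327] [-3.14151208e+00 -2.34512323e-03 -3.55973636e-01] [ 0.01  -0.004 -0.021  0.001 -0.001 -0.   ]
2.5 [ 0.48890353 -0.03422406  0.16341544] [-3.14131081 -0.00327098 -0.35559813] [ 0.01  -0.001 -0.006  0.001 -0.001 -0.001]
2.55 [ 0.48899787 -0.03402121  0.16346493] [-3.14120216 -0.00344826 -0.35525554] [ 0.006  0.    -0.001  0.    -0.002  0.001]
2.6 [ 0.489  -0.0338  0.1633] [-3.1412 -0.0032 -0.3549] [0.2053 0.6959 0.0247]
0.96 [225.2, 376.1] 603 0.06282255804705142 [0.3359 0.081  0.063 ] circle (0.3348194360733032, 0.08171650767326355) 0.005640319548547268
0.73 [95.2, 249.9] 3386 0.16830683400327753 [0.5276 0.0645 0.1673] circle (0.5254961848258972, 0.06679337471723557) 0.014481657184660435
0.73 [500.4, 42.4] 4108 0.12026035290014651 [ 0.5582 -0.2105  0.1193] circle (0.5578528046607971, -0.21154527366161346) 0.01456545665860176
0.72 [265.1, 245.4] 1845 0.14261660512967633 [ 0.4915 -0.0272  0.1416] circle (0.4909365773200989, -0.02726261503994465) 0.014026926830410957
```

View pics/wrist3.png

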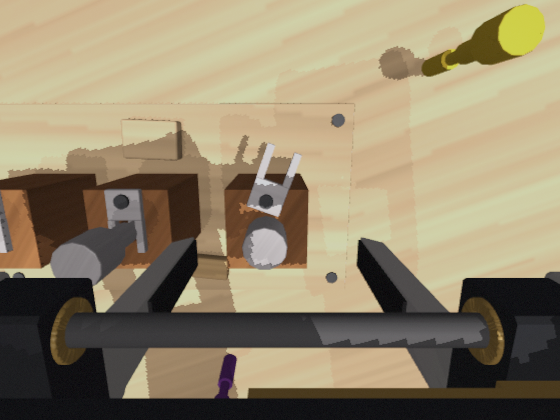

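The pin is consistently at (0.491, -0.027), seen at pixel (265,245), while the fingertip midpoint is at about column 278. The tool therefore needs about 7 mm along +y of the row. I'll correct that while descending.

Emit:
move_arm(steps=[0,0,0,0.002,0.006,-0.01,1,0,0,0,0.002,0.006,-0.022,1,0,0,0,0.002,0.006,-0.032,1,0,0,0,0.002,0.006,-0.036,1,0,0,0,0.002,0.006,-0.036,1,0,0,0,0.002,0.006,-0.036,1,0,0,0,0.002,0.006,-0.036,1,0,0,0,0.002,0.006,-0.036,1])

```text
time: 3.5
tool_pos: [0.4905, -0.0274, 0.1261]
ee_rot: [-3.141, -0.001, -0.354]
wrist_force: [0.4, 0.5, -1.0]
width: 0.0941
finger_force: 0.0
```

```bash
python3 m.py wrist 4;python3 -c "
from h import *
o=get_obs();print(o['time'],o['tool_pos'],o['ee_rot'],o['qvel'],o['width'])"
```

```text
3.5 [ 0.4905 -0.0274  0.1261] [-3.1415 -0.0012 -0.3543] [ 0.396   0.5447 -0.9942]
0.86 [272.8, 266.4] 2929 0.1424991978898502 [ 0.4917 -0.0272  0.1416] circle (0.4910273253917694, -0.026674937456846237) 0.014325027354061604
0.74 [522.5, 38.2] 3375 0.11287975999957245 [ 0.5588 -0.199   0.1122] circle (0.5578651428222656, -0.20159727334976196) 0.010011718608438969
0.72 [232.0, 386.8] 298 0.028335482444135664 [0.3354 0.0802 0.0272] circle (0.33322030305862427, 0.08126963675022125) 0.006178565789014101
0.69 [83.1, 264.7] 2550 0.1669833467195306 [0.5361 0.0603 0.1661] circle (0.5345830321311951, 0.061657149344682693) 0.008662807755172253
3.6 [ 0.49041265 -0.02734969  0.12596274] [-3.14154905e+00 -8.71525773e-04 -3.54261167e-01] [ 0.00242514  0.00108787  0.00222126  0.00036161 -0.00059257 -0.00167902] 0.0940415451638667
```

View pics/wrist4.png

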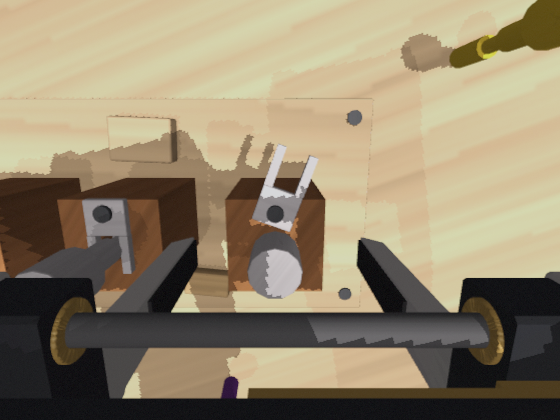

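The pin is centred between the fingers to within about 1 mm (columns 275 vs 278). I'll close on it.

Emit:
move_arm(steps=[0,0,0,0.0005,0.0007,-0.002,0.36,0,0,0,0.0005,0.0007,-0.002,0.36,0,0,0,0.0005,0.0007,-0.002,0.36,0,0,0,0.0005,0.0007,-0.002,0.36,0,0,0,0.0005,0.0007,-0.002,0.36,0,0,0,0.0005,0.0007,-0.002,0.33,0,0,0,0.0005,0.0007,-0.002,0.31,0,0,0,0.0005,0.0007,-0.002,0.29])

```text
time: 4.4
tool_pos: [0.4907, -0.0266, 0.1235]
ee_rot: [3.142, -0.0, -0.354]
wrist_force: [-0.2, 0.3, 0.3]
width: 0.0331
finger_force: 0.0
```

Emit:
move_arm(steps=[0,0,0,0,0,0,0.31,0,0,0,0,0,0,0.3,0,0,0,0,0,0,0.29,0,0,0,0,0,0,0.28,0,0,0,0,0,0,0.2,0,0,0,0,0,0,0.2,0,0,0,0,0,0,0.2])

```text
time: 5.1
tool_pos: [0.4907, -0.0265, 0.1235]
ee_rot: [3.142, -0.0, -0.354]
wrist_force: [-0.1, 0.2, -0.2]
width: 0.0275
finger_force: 30.0
```

```bash
cat > s.py <<'E'
from h import *
np.set_printoptions(precision=4,suppress=True)
o=get_obs()
for k in ("time","tool_pos","ee_rot","wrist_force","wrist_torque","width","finger_force","qvel"):print(k,np.array(o[k]))
f=np.array(o["wrist_force"]);print("jig x,y force",f[:2]@[.938,-.347],f[:2]@[.347,.938])
E
python3 s.py
```

```text
time 5.1
tool_pos [ 0.4907 -0.0265  0.1235]
ee_rot [ 3.1416 -0.     -0.3542]
wrist_force [-0.1205  0.2445 -0.2172]
wrist_torque [ 0.1452 -0.0134  0.0339]
width 0.027543959824321507
finger_force 30.000047294888645
qvel [ 0.0007  0.0007 -0.0007 -0.0004 -0.0007  0.0015]
jig x,y force -0.19784969761870433 0.1874970957225864
```

Gripped at 30 N with almost no side load. I'll lift slowly.

Emit:
move_arm(steps=[0,0,0,0,0,0.002,0.2,0,0,0,0,0,0.004,0.2,0,0,0,0,0,0.007,0.2,0,0,0,0,0,0.01,0.2,0,0,0,0,0,0.01,0.2,0,0,0,0,0,0.01,0.2])

```text
time: 5.7
tool_pos: [0.4906, -0.0266, 0.1336]
ee_rot: [3.141, 0.0, -0.354]
wrist_force: [-0.3, -0.5, -3.5]
width: 0.0274
finger_force: 30.0
```

```bash
python3 s.py
```

```text
time 5.7
tool_pos [ 0.4906 -0.0266  0.1336]
ee_rot [ 3.1413  0.0001 -0.3542]
wrist_force [-0.3147 -0.4688 -3.5358]
wrist_torque [ 0.0274  0.0235 -0.0333]
width 0.027439123233945987
finger_force 29.9992920976365
qvel [-0.0001  0.0025  0.0045  0.0011 -0.0005 -0.0001]
jig x,y force -0.13249396556071524 -0.5489176754519576
```

The wrist reads about 3 N, which is the pin's weight, and there is little side load. I'll do the remaining 22 mm.

Emit:
move_arm(steps=[0,0,0,0,0,0.003,0.2,0,0,0,0,0,0.006,0.2,0,0,0,0,0,0.009,0.2,0,0,0,0,0,0.012,0.2,0,0,0,0,0,0.015,0.2,0,0,0,0,0,0.018,0.2,0,0,0,0,0,0.02,0.2,0,0,0,0,0,0.022,0.2,0,0,0,0,0,0.022,0.2,0,0,0,0,0,0.022,0.2,0,0,0,0,0,0.022,0.2,0,0,0,0,0,0.022,0.2])

```text
time: 6.9
tool_pos: [0.4905, -0.0265, 0.1553]
ee_rot: [3.141, 0.0, -0.354]
wrist_force: [0.4, 0.8, -3.9]
width: 0.0272
finger_force: 30.0
```

```bash
python3 s.py; python3 m.py side 5; python3 m.py wrist 5; python3 -c "
import cv2
a=cv2.imread('pics/side5.png')[130:290,220:400];b=cv2.imread('pics/wrist5.png')
cv2.imwrite('pics/c5.png',cv2.resize(a,None,fx=3.7,fy=3.7,interpolation=2))"
```

```text
time 6.9
tool_pos [ 0.4905 -0.0265  0.1553]
ee_rot [ 3.1415  0.0004 -0.3542]
wrist_force [ 0.3754  0.801  -3.8842]
wrist_torque [ 0.0061 -0.0219  0.0387]
width 0.027241593772044295
finger_force 29.999373798491433
qvel [-0.0006 -0.0011  0.0002  0.0011 -0.0007  0.0005]
jig x,y force 0.07422818125699242 0.8816083890687909
6.9 [ 0.4905 -0.0265  0.1553] [ 3.1415  0.0004 -0.3542] [ 0.3754  0.801  -3.8842]
0.92 [209.3, 196.3] 516 0.11930125075631393 [0.3321 0.0803 0.1186] circle (0.3313266634941101, 0.08276324719190598) 0.0142416562885046
0.87 [309.6, 169.6] 333 0.16684645681413085 [0.5274 0.0621 0.166 ] circle (0.5274198055267334, 0.06365043669939041) 0.012870592065155506
0.75 [292.3, 207.9] 209 0.17256345810379836 [ 0.5001 -0.0327  0.172 ] circle (0.4977586269378662, -0.03153252229094505) 0.010156910866498947
0.64 [319.8, 152.2] 274 0.16677131557860542 [0.5623 0.1542 0.1659] circle (0.562172532081604, 0.1570661962032318) 0.012882303446531296
0.57 [340.0, 304.9] 1064 0.11923023042299676 [ 0.5581 -0.2147  0.1184] circle (0.5588480830192566, -0.21352440118789673) 0.014310522936284542
7.0 [ 0.4906 -0.0265  0.1554] [ 3.1415  0.0002 -0.3542] [ 0.7903  0.1534 -3.2928]
0.9 [96.5, 256.0] 4034 0.16827773172320226 [0.5262 0.0655 0.1674] circle (0.5255075693130493, 0.06642183661460876) 0.014410475268959999
0.78 [517.3, 38.0] 4339 0.12020625283150305 [ 0.5582 -0.2086  0.1192] circle (0.5576762557029724, -0.21094803512096405) 0.014434630051255226
0.69 [237.9, 369.9] 240 0.040554997790306226 [0.3327 0.0786 0.0395] circle (0.33213186264038086, 0.07800331711769104) 0.005428197793662548
0.62 [275.2, 266.4] 3204 0.1743469552830832 [ 0.4917 -0.0276  0.1734] circle (0.49061620235443115, -0.027125846594572067) 0.01422796305269003
```

View pics/c5.png

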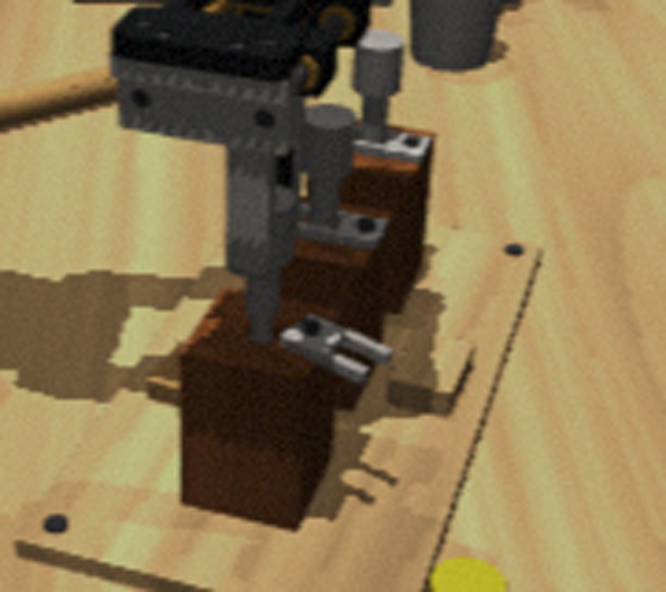

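The pin stands upright in its bore. Its top is at 0.1743 m against 0.1683 m for the raised middle pin, so it is 6 mm higher. Both neighbours are still on their keepers.

```bash
python3 -c "
from bench import *
print(close_job())"
```

```text
the job is handed in; nothing more can be done
None
```

The dropped pin, in the right block, is held upright in its bore about 6 mm above the other two, which still stand on their keepers; the job is handed in at about 7 s on the robot's clock.

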